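# Restock the swab-tub rack at a vaccination table

## Task

Restock the rack on the vaccination table: slide the two refill tubs into the two bays that are empty, each pushed fully home against the back rail, and press their loose lids down until they are fully shut. Leave the bays that are already stocked as they are, and do not tip a tub or knock the other things on the table about.

Things in the scene. Friction and masses are not known exactly. Their poses are not given: they have to be found in the camera images.
- rack: White steel rack fixed to the table, 430 mm wide (y), no floor, open above and towards the robot. Back rail 42 mm high, inner face at x=+50 mm; five dividers 42 mm high, 10 mm thick, reach from it to x=-43 mm (front 20 mm tapered): four bays 95 mm wide, 105 mm pitch, two empty, two stocked, varying. Origin on the table, mid-row of homed tub centres; +x into the bays, away from the robot; +y left
- bay_1 (a point): Point on the table at the middle of bay 1 (leftmost, rack y = +157.5 mm): the spot where the centre of a tub's underside comes when the tub is fully home in that bay. Axes as the rack's. Whether this bay is empty differs from time to time.
- bay_2 (a point): Point on the table at the middle of bay 2 (second from left, rack y = +52.5 mm): the spot where the centre of a tub's underside comes when the tub is fully home in that bay. Axes as the rack's. Whether this bay is empty differs from time to time.
- bay_3 (a point): Point on the table at the middle of bay 3 (third from left, rack y = -52.5 mm): the spot where the centre of a tub's underside comes when the tub is fully home in that bay. Axes as the rack's. Whether this bay is empty differs from time to time.
- bay_4 (a point): Point on the table at the middle of bay 4 (rightmost, rack y = -157.5 mm): the spot where the centre of a tub's underside comes when the tub is fully home in that bay. Axes as the rack's. Whether this bay is empty differs from time to time.
- refill_1: Loose refill tub on the table before the rack, the right-hand one (-y) at the start: white body 100 (its x) x 88 (its y) x 50 mm high, straight sides; blue lid 97 x 86 mm resting loose on top. 0.2 to 0.37 kg, too wide to grasp: slide it by its sides. Origin: centre of underside; z up, +x at first roughly away from the robot. The refills are interchangeable: either fits either empty bay.
- refill_2: Loose refill tub on the table before the rack, the left-hand one (+y) at the start: white body 100 (its x) x 88 (its y) x 50 mm high, straight sides; blue lid 97 x 86 mm resting loose on top. 0.2 to 0.37 kg, too wide to grasp: slide it by its sides. Origin: centre of underside; z up, +x at first roughly away from the robot. The refills are interchangeable: either fits either empty bay.
- refill_1_lid (a joint): How far the lid of refill_1 has been pressed down, in m: 0 to 0.003 as found (standing proud), 0.010 fully shut. It stays where it is left, and takes about 6 N straight down to move (press with 10 to 15 N); it does not spring back.
- refill_2_lid (a joint): How far the lid of refill_2 has been pressed down, in m: 0 to 0.003 as found (standing proud), 0.010 fully shut. It stays where it is left, and takes about 6 N straight down to move (press with 10 to 15 N); it does not spring back.
- refill_1_lid_top (a point): Centre of the flat top face of refill_1's lid: 72 mm above the table at lid value 0, 62 mm when fully shut.
- refill_2_lid_top (a point): Centre of the flat top face of refill_2's lid: 72 mm above the table at lid value 0, 62 mm when fully shut.
- stocked_tub: Tub of the same make (100 x 88 mm, 62 mm high), lid already shut, standing fully home in one of the bays. Loose. Origin at the centre of its underside. Leave alone.
- needle_carton: White and green card carton, 98 x 88 mm, 66 mm high, standing fully home in one of the bays, which is therefore not empty. Loose. Origin at the centre of its underside. Leave alone.
- glove_box: Blue and white glove carton, 120 x 230 mm, 75 mm high, loose, on the left of the table. Origin at the centre of its underside. Bystander.
- gel_bottle: Pale blue pump bottle of hand gel, diameter 64 mm, 187 mm high, loose, on the right of the table. Origin at the centre of its underside. Bystander.
- plaster_box: Small white and orange carton of plasters, 62 x 115 mm, 40 mm high, loose, on the left, nearer the robot than the glove box. Origin at the centre of its underside. Bystander.

How it is judged:
At the end, for the whole second after the job is handed in: Each refill stands upright and at rest in its own bay, within 6 mm front to back and 8 mm sideways of the bay point, square within 0.12 rad, base under 5 mm high, tilt under 0.06 rad, lid pressed over 8 mm of 10; stocked tub and needle carton within 15 mm of their start (((x of refill_1 in the frame of bay_1 between -0.006 and 0.006 m and y of refill_1 in the frame of bay_1 between -0.008 and 0.008 m) or (x of refill_1 in the frame of bay_2 between -0.006 and 0.006 m and y of refill_1 in the frame of bay_2 between -0.008 and 0.008 m) or (x of refill_1 in the frame of bay_3 between -0.006 and 0.006 m and y of refill_1 in the frame of bay_3 between -0.008 and 0.008 m) or (x of refill_1 in the frame of bay_4 between -0.006 and 0.006 m and y of refill_1 in the frame of bay_4 between -0.008 and 0.008 m)) and height (world z) of each of refill_1, refill_2 below 0.005 m and angle between each of refill_1, refill_2's own z axis and vertical below 0.06 rad and angle between the x axis of each of refill_1, refill_2 and the x axis of rack, either way round below 0.12 rad and value of joint each of refill_1_lid, refill_2_lid above 0.008 m and linear speed of each of refill_1, refill_2 below 0.02 m/s and ((x of refill_2 in the frame of bay_1 between -0.006 and 0.006 m and y of refill_2 in the frame of bay_1 between -0.008 and 0.008 m) or (x of refill_2 in the frame of bay_2 between -0.006 and 0.006 m and y of refill_2 in the frame of bay_2 between -0.008 and 0.008 m) or (x of refill_2 in the frame of bay_3 between -0.006 and 0.006 m and y of refill_2 in the frame of bay_3 between -0.008 and 0.008 m) or (x of refill_2 in the frame of bay_4 between -0.006 and 0.006 m and y of refill_2 in the frame of bay_4 between -0.008 and 0.008 m)) and distance of each of stocked_tub, needle_carton from where it was at the start of the episode below 0.015 m); the robot touches nothing.
It fails at once if the stocked tub or the needle carton is shifted by more than 15 mm (distance of any of stocked_tub, needle_carton from where it was at the start of the episode above 0.015 m).
It fails at once if the glove box, gel bottle or plaster box is shifted by more than 30 mm (distance of any of glove_box, gel_bottle, plaster_box from where it was at the start of the episode above 0.03 m).
It fails at once if a refill tub is tipped by more than 0.4 rad (angle between any of refill_1, refill_2's own z axis and vertical above 0.4 rad).
It also fails if it takes over 67 s, if anything falls off the work surface, if the arm or the gripper's body presses on something with over 40 N, if the wrist force passes 120 N, or if a joint passes its speed limit or range.

## Robot

A 6-joint arm with a two-finger parallel gripper is mounted at the origin on the work surface. World frame = base frame: x ahead of the robot, y to its left, z up, the work surface at z = 0. Lengths are in m, angles in rad, forces in N, time in s.
With the tool pointing down it reaches from about 0.425 to 0.95 m from the base axis. Payload 3.5 kg.
Tool frame: the origin (TCP) lies at the very end of the fingers, on their centre line; the grasp point (between the pads) lies 19 mm behind it (ctrl.pinch_z is the distance from the TCP to the grasp point, in m); z points along the fingers, y is the line along which they close (so a half turn about z gives the same grasp; the last joint's range is limited). The gripper opens to 85 mm and grips with 20 to 120 N. Pads are 22 mm wide; open, the fingers measure 114 mm over their backs; the gripper's body (76 mm by 85 mm) begins 54 mm behind the grasp point. The pads swing forward as they close: fully open they stand 13 mm farther back than shut.
Start: joints at [-1.395, 0.286, 1.577, -0, 1.279, -0.15], TCP at [0.216, -0.639, 0.231] pointing down, gripper open.
Joint ranges: [-2.77, 2.77], [-0.9, 2.22], [0.21, 2.48], [-1.53, 4.67], [0.24, 2.81], [-2.84, 2.84]. Speed limits (rad/s): [2.79, 2.79, 3.14, 3.14, 3.14, 3.14].

## Interface

Orientations are given as a unit quaternion [x, y, z, w].
In Python, from plant import ctrl gives the robot as it stands. The module is installed in compiled form; this text tells all that it offers.
- The arm moves only by the shell command python3 -m crank 'ROWS' [OPENING] [FORCE]. ROWS is JSON, a list of rows, each a list of 6 numbers: the shift along the tool's x, y, z in cm, then the turn, a rotation vector about the tool's x, y, z in rad. In form: [[tx, ty, tz, rx, ry, rz], ...]. A call has 1 to 10 rows; each row is the pose to reach, as a shift and turn from the pose commanded when the call began, along the tool's axes at that moment; what a row does not reach only later rows make up. A row lasts 1/10 s, in which the tool goes at most 50 mm and 8.59 degrees, less where a joint would pass 70% of its speed; a pose out of reach is approached as far as the arm can. A call with a gripper value outside its range is refused whole. OPENING is the opening, from 0 (shut) to 1 (fully open), set as the call begins (- or left out, the last holds). The fingers move at their own pace and stop on an object; FORCE is the grip in N (left out, the last holds). Time passes only in rows, so rows that repeat a pose let the fingers close. It gives the time, the measured TCP pose, the force, the opening and the grip force at its end, in the units of the state.
- ctrl.get_state(): the state, without advancing time (a new reading comes with each control period).
- ctrl.read_camera(name): name is "side" or "top" or "wrist"; returns (picture, depth): 400x640x3 uint8, blue, green, red; 400x640 float32, m along the optical axis (not along the pixel's ray), 0 where there is no reading.
- ctrl.camera_info(name): a dict with "K" (3x3 intrinsics, pixels), "origin" and "orientation" of the camera in the world. Camera axes: x right, y down, z forward; pixel columns grow to the right and rows downward; lengths in m; the calibration is good to about 2 mm. A picture is of the moment at which its call begins: read the wrist's pose just before it. camera_info takes no time and is no camera call; for the wrist camera it gives the pose at the moment of the call.
- ctrl.sign_off(): hands the job in; it is judged then, once.
The state is a dict: "time": time; "qpos": joint angles; "dq": joint speeds; "joint_efforts": joint torques, N m; "eef_pos": TCP position; "tcp_rot": TCP orientation; "contact_force": force on the tool from outside, world axes, zero at the start; "wrist_torque": the same for the moment, N m; "opening": opening from 0.0 (shut) to 1.0 (fully open); "finger_force": force on a finger pad.
Only numpy, scipy, OpenCV 4.12 (cv2) and the standard library are available. Lean on these libraries where they do the work, as an engineer would, in place of code of your own. Each camera call takes 0.05 s, during which the arm holds its last target. There are 200 camera calls.

## Working session

There is one attempt and no reset: what is moved stays moved. The work goes in short steps, Python scripts to look and compute and a shell command to move; the robot and the scene stay as the last step left them, time stands still between calls to the robot, and variables do not carry over. Pictures are saved under pics/ and viewed, at most 10 in all, crops included, and the job is handed in when it is done.

```bash
mkdir -p pics; cat > h.py <<'E'
import numpy as np, cv2
from scipy.spatial.transform import Rotation as R
from plant import ctrl
def grab(n):
    i=ctrl.camera_info(n); p,d=ctrl.read_camera(n); return i,p,d
def cloud(i,d):
    K=np.array(i["K"]); v,u=np.mgrid[0:d.shape[0],0:d.shape[1]]
    c=np.dstack([(u-K[0,2])/K[0,0]*d,(v-K[1,2])/K[1,1]*d,d])
    return c@R.from_quat(i["orientation"]).as_matrix().T+np.array(i["origin"])
E
python3 - <<'E'
from h import *
s=ctrl.get_state(); print(s)
i,p,d=grab("top"); print(i); cv2.imwrite("pics/top.png",p); np.savez("top.npz",c=cloud(i,d),d=d,p=p)
i,p,d=grab("side"); print(i); cv2.imwrite("pics/side.png",p)
E
```

```text
{'time': 0.0, 'qpos': array([-1.39501083e+00,  2.87196873e-01,  1.57819720e+00,  2.71579273e-05,
        1.27859484e+00, -1.50023014e-01]), 'dq': array([ 1.44894090e-03,  6.94817833e-04,  2.23028300e-04, -2.99653308e-04,
       -3.16025411e-05,  1.52360679e-03]), 'joint_efforts': array([-5.65456285e-04, -4.05981731e+01, -2.92626411e+01, -8.85117583e-05,
        5.82960929e-03,  9.15790324e-07]), 'eef_pos': array([ 0.21595268, -0.63882228,  0.22991543]), 'tcp_rot': array([ 9.86760348e-01,  1.62180701e-01, -2.43541846e-06, -1.19820155e-03]), 'contact_force': array([ 0.27313661,  0.35072692, -0.01780039]), 'wrist_torque': array([ 0.05438956, -0.01370969,  0.00507369]), 'finger_force': 0.0, 'opening': 0.9983252914592979}
{'K': array([[468.56546291,   0.        , 319.56475847],
       [  0.        , 468.56546291, 200.54796762],
       [  0.        ,   0.        ,   1.        ]]), 'origin': array([0.31564185, 0.00847944, 1.57687522]), 'orientation': array([-0.69860836,  0.71131807, -0.04979883,  0.05910192])}
{'K': array([[396.5263584 ,   0.        , 321.24472817],
       [  0.        , 396.5263584 , 206.46322609],
       [  0.        ,   0.        ,   1.        ]]), 'origin': array([0.41556084, 0.90728433, 0.82544501]), 'orientation': array([-0.05494696,  0.90273737, -0.42527998,  0.03439477])}
```

View pics/top.png

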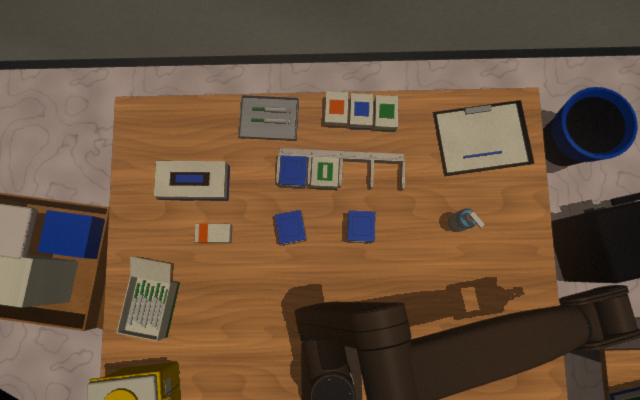

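View pics/side.png

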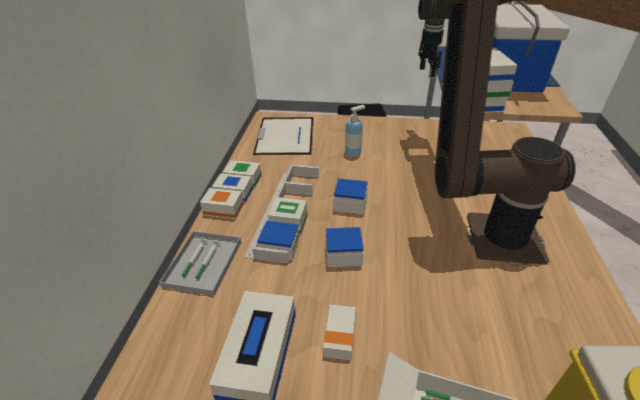

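The top view shows the stocked tub in bay 1 (293,170) and the needle carton in bay 2 (325,171), so bays 3 (~356,172) and 4 (~388,173) are empty. The refills are at (291,227) and (361,226), and the gel bottle is at (466,219). The side view agrees. Next I'll measure poses.

```bash
python3 - <<'E'
from h import *
z=np.load("top.npz"); c,p=z["c"],z["p"].astype(int)
hsv=cv2.cvtColor(z["p"],cv2.COLOR_BGR2HSV)
def rect(m,n):
    q=c[m][:,:2].astype(np.float32); r=cv2.minAreaRect(q*1000); print(n,m.sum(),np.round(r[0],1),np.round(r[1],1),round(r[2],1),"z",np.round(np.percentile(c[m][:,2],[5,50,95]),4))
blue=(hsv[...,0]>100)&(hsv[...,0]<130)&(hsv[...,1]>120)
def win(u0,u1,v0,v1):
    m=np.zeros(blue.shape,bool); m[v0:v1,u0:u1]=1; return m
rect(blue&win(270,310,205,250)&(c[...,2]>.04),"ref2")
rect(blue&win(340,382,205,250)&(c[...,2]>.04),"ref1")
rect(blue&win(275,310,150,192)&(c[...,2]>.04),"stock")
w=win(272,412,145,195)&(c[...,2]>.030)&(c[...,2]<.05)
rect(w,"rack")
rect(win(311,342,145,195)&(c[...,2]>.056)&(c[...,2]<.08),"carton")
rect(win(448,490,200,240)&(c[...,2]>.03),"gel")
big=cv2.resize(z["p"][140:250,260:420],None,fx=5,fy=5,interpolation=cv2.INTER_CUBIC); cv2.imwrite("pics/crop.png",big)
for u,v in [(360,157),(388,158),(373,170),(373,185),(404,170),(404,185),(373,187),(404,187)]: print(u,v,np.round(c[v,u],4))
E
```

```text
ref2 752 [406.1  99.3] [236.1 100. ] 22.2 z [0.0648 0.0701 0.0761]
ref1 755 [407.2 -83.1] [103.3 237.6] 68.5 z [0.0666 0.0719 0.0774]
stock 704 [508.1  89.1] [405.6  98.4] 9.1 z [0.057  0.0626 0.068 ]
rack 809 [651.5 -44.9] [431.1 112.9] 86.6 z [0.0333 0.0419 0.0476]
carton 787 [648.7   8.3] [88.2 99.1] 86.9 z [0.061  0.0668 0.0724]
gel 532 [ 415.  -217.9] [ 70.3 489.4] 15.5 z [0.0473 0.1323 0.1899]
360 157 [ 0.699  -0.1114  0.0452]
388 158 [ 0.6952 -0.2058  0.0388]
373 170 [ 0.6539 -0.1535  0.0435]
373 185 [ 6.111e-01 -1.563e-01  4.000e-04]
404 170 [ 0.6518 -0.2568  0.0437]
404 185 [ 0.6006 -0.2542  0.0454]
373 187 [ 0.6052 -0.1566 -0.0053]
404 187 [ 0.603  -0.2625 -0.005 ]
```

View pics/crop.png

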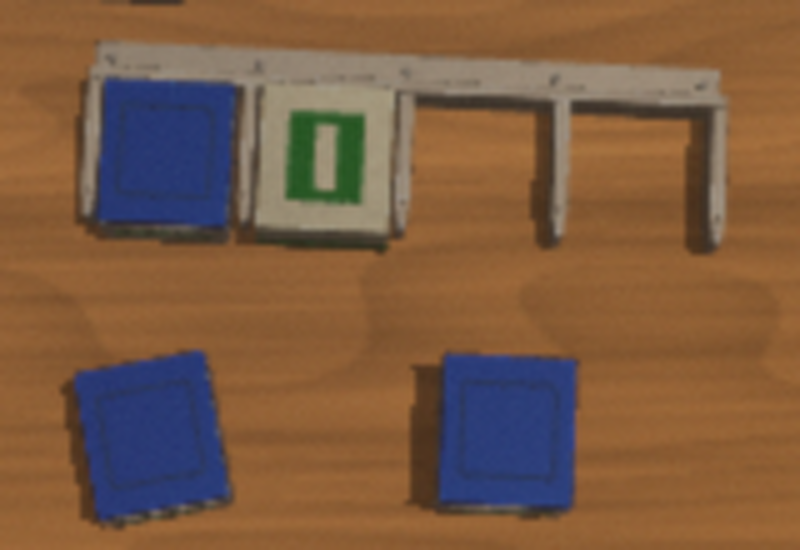

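```bash
cat >> h.py <<'E'
def plane(i,uv,z):
    K=np.array(i["K"]); uv=np.atleast_2d(uv).astype(float)
    r=np.c_[(uv-K[[0,1],[2,2]])/K[0,0],np.ones(len(uv))]@R.from_quat(i["orientation"]).as_matrix().T
    o=np.array(i["origin"]); return o+r*((z-o[2])/r[:,2])[:,None]
def lids(i,p,win,z):
    u0,u1,v0,v1=win; h=cv2.cvtColor(p,cv2.COLOR_BGR2HSV)
    m=((h[...,0]>100)&(h[...,0]<130)&(h[...,1]>120)).astype(np.uint8); w=np.zeros_like(m); w[v0:v1,u0:u1]=1
    cs,_=cv2.findContours(m*w,cv2.RETR_EXTERNAL,cv2.CHAIN_APPROX_NONE); k=max(cs,key=cv2.contourArea)[:,0]
    return k, cv2.minAreaRect((plane(i,k,z)[:,:2]*1000).astype(np.float32))
def proj(i,P):
    K=np.array(i["K"]); c=(P-np.array(i["origin"]))@R.from_quat(i["orientation"]).as_matrix(); return c[:,:2]/c[:,2:]*K[0,0]+K[[0,1],[2,2]]
E
python3 - <<'E'
from h import *
i=ctrl.camera_info("top"); z=np.load("top.npz"); p=z["p"]; c=z["c"]
for n,w,h in [("ref2",(270,310,205,250),.071),("ref1",(340,382,205,250),.071),("stock",(275,310,150,192),.062)]:
    k,r=lids(i,p,w,h); print(n,np.round(r,1) if 0 else r)
m=np.zeros(p.shape[:2],bool); m[145:195,272:412]=1
hsv=cv2.cvtColor(p,cv2.COLOR_BGR2HSV)
m&=(c[...,2]>.030)&(c[...,2]<.05)
r=cv2.minAreaRect((c[m][:,:2]*1000).astype(np.float32)); print(r)
# overlay
rc=np.array(r[0])/1000; yaw=-.0594; R2=np.array([[np.cos(yaw),-np.sin(yaw)],[np.sin(yaw),np.cos(yaw)]])
org=rc-R2@[.0134,0]; print("rack",org)
S=7;o=np.array([262,140]);im=cv2.resize(p[140:195,262:415],None,fx=5,fy=5,interpolation=cv2.INTER_CUBIC)
def line(a,col,zz):
    q=np.c_[np.array(a)@R2.T+org,np.full(len(a),zz)]
    cv2.polylines(im,[np.int32(np.round((proj(i,q)-o+.5)*5))],True,col,1)
for j in range(-2,3): y=.105*j; line([[-.043,y-.005],[.05,y-.005],[.05,y+.005],[-.043,y+.005]],(0,0,255),.042)
line([[.05,-.215],[.05,.215],[.07,.215],[.07,-.215]],(0,255,0),.042)
for b in (-.0525,-.1575): print(R2@[0,b]+org)
cv2.imwrite("pics/ov.png",im)
E
```

```text
ref2 ((466.5540466308594, 124.11091613769531), (94.00446319580078, 83.5455093383789), 9.31387710571289)
ref1 ((465.83953857421875, -105.75139617919922), (83.61653137207031, 93.79985809326172), 88.01152801513672)
stock ((655.297607421875, 113.50395202636719), (83.85577392578125, 93.54612731933594), 86.0006332397461)
((651.4592895507812, -44.94444274902344), (431.0671691894531, 112.87532806396484), 86.61841583251953)
rack [ 0.63808292 -0.04414895]
[ 0.63496626 -0.09655636]
[ 0.62873292 -0.20137117]
```

View pics/ov.png

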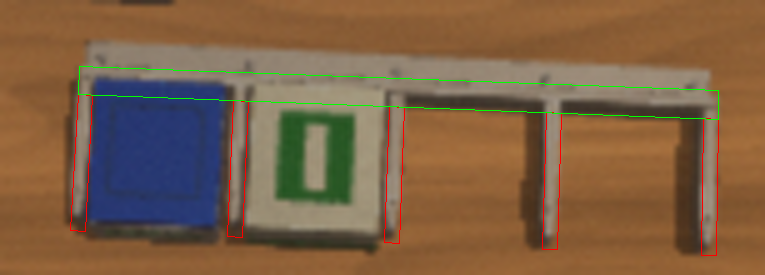

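Overlay: the rail's inner face sits about 14 crop px (9 mm) farther than modelled, which agrees with the stocked tub's position. I take the rack origin as (0.646, -0.044) with yaw -0.06. The plan is to push each tub sideways with two part-open fingers, then push it forward. Refill_1 goes to bay 4 and refill_2 to bay 3.

```bash
cat > g.py <<'E'
# usage: g.py x y z yaw_deg -> row from the current pose to a tool-down target
import sys; from h import *
x,y,z,yw=map(float,sys.argv[1:5]); s=ctrl.get_state()
A=R.from_quat(s["tcp_rot"]); B=R.from_euler("z",yw,degrees=True)*R.from_euler("x",np.pi)
t=A.inv().apply(np.array([x,y,z])-s["eef_pos"])*100; r=(A.inv()*B).as_rotvec()
print(round(s["time"],2),np.round(s["eef_pos"],4),"row",np.round(t,2).tolist(),np.round(r,3).tolist())
E
python3 g.py .466 0.0 .15 86.6
```

```text
0.1 [ 0.216  -0.6389  0.2301] row [44.13, -52.51, 8.13] [-0.002, -0.002, -1.186]
```

```bash
python3 -m crank '[[44.1,-52.5,0,0,0,-1.186],[44.1,-52.5,0,0,0,-1.186],[44.1,-52.5,0,0,0,-1.186],[44.1,-52.5,0,0,0,-1.186],[44.1,-52.5,0,0,0,-1.186],[44.1,-52.5,0,0,0,-1.186],[44.1,-52.5,0,0,0,-1.186],[44.1,-52.5,0,0,0,-1.186],[44.1,-52.5,0,0,0,-1.186],[44.1,-52.5,0,0,0,-1.186]]' 0.5; python3 g.py .466 0 .015 86.6
```

```text
time: 1.1
eef_pos: [0.3982, -0.1717, 0.2311]
tcp_rot: [0.728, 0.686, 0.0, 0.0]
contact_force: [1.1, -1.2, 0.3]
opening: 0.503
finger_force: 0.0
1.1 [ 0.3982 -0.1717  0.2311] row [17.55, 5.74, 21.61] [0.0, -0.0, -0.0]
```

```bash
python3 -m crank '[[17.5,5.7,0,0,0,0],[17.5,5.7,0,0,0,0],[17.5,5.7,4,0,0,0],[17.5,5.7,10,0,0,0],[17.5,5.7,15,0,0,0],[17.5,5.7,19,0,0,0],[17.5,5.7,21.6,0,0,0],[17.5,5.7,21.6,0,0,0],[17.5,5.7,21.6,0,0,0]]'; python3 g.py .466 0 .015 86.6; python3 g.py .461 -.136 .015 86.6
```

```text
time: 2.0
eef_pos: [0.4646, -0.0023, 0.0149]
tcp_rot: [0.728, 0.686, -0.001, -0.001]
contact_force: [0.4, -0.1, 1.3]
opening: 0.498
finger_force: 0.0
2.0 [ 0.4646 -0.0023  0.0149] row [0.24, 0.12, -0.01] [-0.003, -0.0, 0.0]
2.0 [ 0.4646 -0.0023  0.0149] row [-13.37, 0.42, -0.02] [-0.003, -0.0, 0.0]
```

```bash
python3 -m crank '[[-3.8,0,0,0,0,0],[-4.6,0,0,0,0,0],[-5.6,0,0,0,0,0],[-6.6,0,0,0,0,0],[-7.6,0,0,0,0,0],[-8.6,0,0,0,0,0],[-9.6,0,0,0,0,0],[-10.5,0,0,0,0,0],[-11.3,0,0,0,0,0],[-11.8,0,0,0,0,0]]'
cat > look.py <<'E'
from h import *
import sys
O=np.array([.646,-.044]);yw=-.06;R2=R.from_euler("z",yw).as_matrix()[:2,:2]
i,p,d=grab("top"); cv2.imwrite("pics/%s.png"%sys.argv[1],p)
h=cv2.cvtColor(p,cv2.COLOR_BGR2HSV); m=((h[...,0]>100)&(h[...,0]<130)&(h[...,1]>120)).astype(np.uint8); m[:140]=0;m[300:]=0;m[:,:260]=0;m[:,440:]=0
for k in cv2.findContours(m,cv2.RETR_EXTERNAL,cv2.CHAIN_APPROX_NONE)[0]:
    if cv2.contourArea(k)<60: continue
    r=cv2.minAreaRect((plane(i,k[:,0],.068)[:,:2]*1000).astype(np.float32)); w=np.array(r[0])/1000
    print("world",np.round(w,4),"rack",np.round(R2.T@(w-O),4),"size",np.round(r[1],1),round(r[2],1))
E
python3 look.py l1
```

```text
time: 3.0
eef_pos: [0.4583, -0.121, 0.0151]
tcp_rot: [0.728, 0.686, -0.0, -0.0]
contact_force: [0.5, 0.8, 0.1]
opening: 0.502
finger_force: 0.0
world [ 0.4565 -0.2056] rack [-0.1795 -0.1726] size [25.8 91.1] 87.7
world [0.4668 0.1243] rack [-0.1889  0.1573] size [94.2 83.7] 9.3
world [0.6538 0.113 ] rack [-0.0016  0.1572] size [83.6 93.6] 86.2
```

View pics/l1.png

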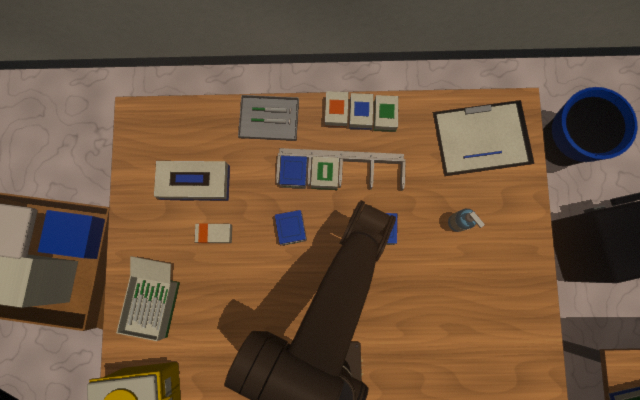

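The tub's right lid edge is visible at x≈397 px, which puts its centre near rack y -0.144. It needs about 14 mm more.

```bash
python3 -m crank '[[-0.7,0,0,0,0,0],[-1.2,0,0,0,0,0],[-1.4,0,0,0,0,0],[-1.4,0,0,0,0,0],[2,0,0,0,0,0],[4,0,0,0,0,0],[4,0,-5,0,0,0],[4,0,-10,0,0,0],[4,0,-10,0,0,0]]'; python3 look.py l2;  python3 g.py .385 -.18 .115 -3.4
```

```text
time: 3.95
eef_pos: [0.466, -0.0821, 0.123]
tcp_rot: [0.727, 0.686, 0.003, 0.007]
contact_force: [0.2, -0.5, 0.5]
opening: 0.499
finger_force: 0.0
world [ 0.4581 -0.1928] rack [-0.1787 -0.1598] size [76.9 94.6] 87.5
world [0.467  0.1242] rack [-0.1888  0.1572] size [94.5 83.9] 9.3
world [0.6538 0.1131] rack [-0.0016  0.1573] size [83.5 93.5] 86.0
4.0 [ 0.464  -0.0814  0.1198] row [-10.3, -7.32, 0.45] [0.01, -0.005, 1.572]
```

```bash
python3 -m crank '[[-10.5,-7,0,0,0,1.57],[-10.5,-7,0,0,0,1.57],[-10.5,-7,0,0,0,1.57],[-10.5,-7,0,0,0,1.57],[-10.5,-7,0,0,0,1.57],[-10.5,-7,0,0,0,1.57],[-10.5,-7,0,0,0,1.57],[-10.5,-7,0,0,0,1.57],[-10.5,-7,0,0,0,1.57],[-10.5,-7,0,0,0,1.57]]'; python3 g.py .389 -.186 .015 -3.4
```

```text
time: 5.0
eef_pos: [0.3839, -0.1805, 0.1139]
tcp_rot: [1.0, 0.003, -0.001, -0.001]
contact_force: [-0.3, 0.1, -1.0]
opening: 0.503
finger_force: 0.0
5.0 [ 0.3839 -0.1805  0.1139] row [0.53, 0.57, 9.88] [-0.001, 0.002, 0.065]
```

```bash
python3 -m crank '[[0.5,0.6,2,0,0,0.065],[0.5,0.6,6,0,0,0.065],[0.5,0.6,8.5,0,0,0.065],[0.5,0.6,9.9,0,0,0.065],[0.5,0.6,9.9,0,0,0.065]]'; python3 look.py l3; python3 g.py .389 -.186 .015 -3.4
```

```text
time: 5.5
eef_pos: [0.3872, -0.185, 0.013]
tcp_rot: [1.0, -0.027, -0.003, -0.002]
contact_force: [-0.7, 0.7, -0.2]
opening: 0.501
finger_force: 0.0
world [ 0.4693 -0.1916] rack [-0.1675 -0.158 ] size [80.8 72. ] 88.0
world [0.4669 0.1245] rack [-0.1888  0.1575] size [94.1 83.8] 9.6
world [0.654  0.1131] rack [-0.0014  0.1573] size [83.5 93. ] 86.0
5.55 [ 0.3884 -0.1859  0.0145] row [0.06, 0.01, -0.05] [-0.003, 0.004, 0.006]
```

```bash
python3 -m crank '[[0.6,0,0,0,0,0],[1.2,0,0,0,0,0],[2.2,0,0,0,0,0],[3.2,0,0,0,0,0],[4.2,0,0,0,0,0],[5.2,0,0,0,0,0],[6.2,0,0,0,0,0],[7.2,0,0,0,0,0],[8.0,0,0,0,0,0],[8.4,0,0,0,0,0]]'; python3 look.py l4
```

```text
time: 6.55
eef_pos: [0.4746, -0.1915, 0.0163]
tcp_rot: [1.0, -0.026, 0.0, 0.0]
contact_force: [-1.9, -1.0, 1.3]
opening: 0.499
finger_force: 0.0
world [0.4669 0.1243] rack [-0.1889  0.1573] size [94.2 83.7] 9.3
world [ 0.5529 -0.1949] rack [-0.0839 -0.1562] size [82.3 62.6] 88.9
world [0.6539 0.1131] rack [-0.0016  0.1573] size [83.5 93.4] 86.0
```

```bash
python3 -m crank '[[0.8,0,0,0,0,0],[1.8,0,0,0,0,0],[2.8,0,0,0,0,0],[3.8,0,0,0,0,0],[4.8,0,0,0,0,0],[5.8,0,0,0,0,0],[6.8,0,0,0,0,0],[7.6,0,0,0,0,0],[8.2,0,0,0,0,0],[8.6,0,0,0,0,0]]'; python3 look.py l5;python3 -m crank '[[0.3,0,0,0,0,0],[0.6,0,0,0,0,0],[0.9,0,0,0,0,0]]'; python3 look.py l6
```

```text
time: 7.6
eef_pos: [0.5601, -0.1961, 0.0163]
tcp_rot: [1.0, -0.027, -0.0, -0.0]
contact_force: [-2.7, 0.1, 0.6]
opening: 0.501
finger_force: 0.0
world [0.467  0.1243] rack [-0.1888  0.1573] size [94.5 83.7] 9.3
world [ 0.6506 -0.1657] rack [ 0.0119 -0.1212] size [25.6 61.7] 58.9
world [0.6539 0.1131] rack [-0.0016  0.1573] size [83.5 93.3] 86.0
time: 7.95
eef_pos: [0.5686, -0.1965, 0.0163]
tcp_rot: [1.0, -0.027, -0.0, -0.0]
contact_force: [-1.5, 0.1, 0.4]
opening: 0.503
finger_force: 0.0
world [0.467  0.1243] rack [-0.1888  0.1573] size [94.5 83.7] 9.3
world [ 0.658  -0.1646] rack [ 0.0192 -0.1197] size [25.8 61.8] 59.3
world [0.654  0.1131] rack [-0.0015  0.1573] size [83.5 93.2] 86.0
```

```bash
python3 -m crank '[[0.2,0,0,0,0,0],[0.4,0,0,0,0,0],[0.5,0,0,0,0,0]]';python3 -m crank '[[0.15,0,0,0,0,0],[0.3,0,0,0,0,0]]'
```

```text
time: 8.3
eef_pos: [0.5737, -0.1968, 0.0163]
tcp_rot: [1.0, -0.027, -0.0, -0.0]
contact_force: [-3.3, 1.3, 1.1]
opening: 0.496
finger_force: 0.0
time: 8.5
eef_pos: [0.5738, -0.1961, 0.0155]
tcp_rot: [1.0, -0.027, -0.004, -0.001]
contact_force: [-12.1, 0.4, 4.3]
opening: 0.5
finger_force: 0.0
```

Force rose to 12 N with no advance, so the tub is home. Next I retreat, close the fingers and press the lid at its centre.

```bash
python3 -m crank '[[-2,0,0,0,0,0],[-2,0,-4,0,0,0],[-2,0,-8.5,0,0,0],[2,0,-8.5,0,0,0],[6,0,-8.5,0,0,0],[6,0,-8.5,0,0,0],[6,0,-7,0,0,0],[6,0,-6,0,0,0],[6,0,-6,0,0,0]]' 0; python3 -m crank '[[0,0,0.2,0,0,0],[0,0,0.3,0,0,0]]'
```

```text
time: 9.4
eef_pos: [0.6335, -0.199, 0.0725]
tcp_rot: [1.0, -0.027, -0.003, -0.001]
contact_force: [-0.5, 0.3, -0.3]
opening: 0.001
finger_force: 0.0
time: 9.6
eef_pos: [0.6362, -0.2002, 0.0733]
tcp_rot: [1.0, -0.027, 0.0, -0.0]
contact_force: [-0.4, 0.0, -0.4]
opening: 0.001
finger_force: 0.0
```

```bash
python3 -m crank '[[0,0,0.3,0,0,0],[0,0,0.5,0,0,0],[0,0,0.7,0,0,0],[0,0,0.8,0,0,0]]'; python3 -m crank '[[0,0,0.2,0,0,0],[0,0,0.3,0,0,0]]'; python3 -m crank '[[0,0,0.05,0,0,0],[0,0,0.1,0,0,0]]'
```

```text
time: 10.0
eef_pos: [0.6368, -0.2004, 0.0661]
tcp_rot: [1.0, -0.027, 0.0, 0.0]
contact_force: [-1.5, 0.1, 4.6]
opening: -0.002
finger_force: 2.4
time: 10.2
eef_pos: [0.6368, -0.2005, 0.0626]
tcp_rot: [1.0, -0.027, 0.001, 0.0]
contact_force: [-0.5, -0.1, 4.9]
opening: 0.001
finger_force: 2.4
time: 10.4
eef_pos: [0.6368, -0.2005, 0.0621]
tcp_rot: [1.0, -0.027, 0.0, 0.0]
contact_force: [-3.2, 0.1, 7.5]
opening: -0.001
finger_force: 4.1
```

```bash
python3 -m crank '[[0,0,0.05,0,0,0],[0,0,0.1,0,0,0],[0,0,0.1,0,0,0]]'
```

```text
time: 10.7
eef_pos: [0.6369, -0.2005, 0.0621]
tcp_rot: [1.0, -0.027, 0.0, 0.0]
contact_force: [-4.2, 1.0, 11.5]
opening: 0.002
finger_force: 5.1
```

Refill_1's lid is shut: 11.5 N and no further travel at z=0.062. Next I go round to refill_2's left side.

```bash
python3 -m crank '[[0,0,-3,0,0,0],[0,0,-7,0,0,0],[0,0,-9,0,0,0]]'; python3 look.py l7; python3 g.py .467 .205 .15 86.6
```

```text
time: 11.0
eef_pos: [0.6375, -0.2003, 0.1526]
tcp_rot: [1.0, -0.027, 0.002, 0.0]
contact_force: [-0.4, -0.2, -0.1]
opening: 0.002
finger_force: 0.0
world [0.4669 0.1242] rack [-0.1889  0.1572] size [94.8 83.9] 9.3
world [0.6538 0.113 ] rack [-0.0016  0.1572] size [83.7 93.5] 86.0
11.05 [ 0.6391 -0.201   0.1561] row [-19.35, -39.63, 0.34] [0.009, -0.004, -1.565]
```

View pics/l7.png

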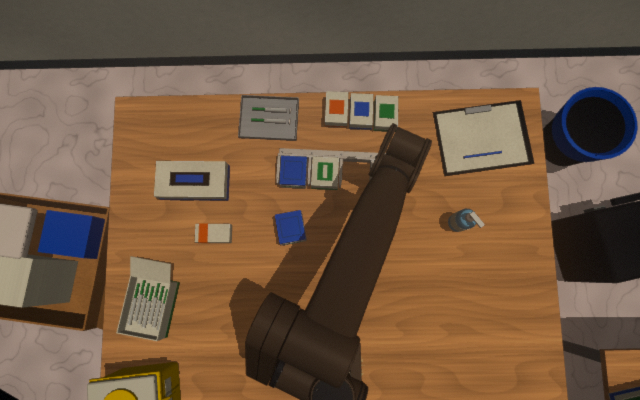

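The arm hides refill_1 here. Refill_2 and its neighbours are unmoved, with refill_2 still at (290,227).

```bash
python3 -m crank '[[-19.4,-39.6,0,0,0,-1.565],[-19.4,-39.6,0,0,0,-1.565],[-19.4,-39.6,0,0,0,-1.565],[-19.4,-39.6,0,0,0,-1.565],[-19.4,-39.6,0,0,0,-1.565],[-19.4,-39.6,0,0,0,-1.565],[-19.4,-39.6,0,0,0,-1.565],[-19.4,-39.6,0,0,0,-1.565],[-19.4,-39.6,0,0,0,-1.565],[-19.4,-39.6,0,0,0,-1.565]]' 0.5; python3 -m crank '[[0,0,0,0,0,0],[0,0,0,0,0,0]]'; python3 look.py l8; python3 g.py .467 .205 .015 86.6
```

```text
time: 12.05
eef_pos: [0.4604, 0.2094, 0.1481]
tcp_rot: [0.746, 0.666, -0.001, -0.002]
contact_force: [0.3, -0.2, 0.1]
opening: 0.5
finger_force: 0.0
time: 12.25
eef_pos: [0.4633, 0.2054, 0.149]
tcp_rot: [0.751, 0.661, -0.001, -0.0]
contact_force: [-0.1, 0.8, -0.4]
opening: 0.499
finger_force: 0.0
world [0.4673 0.1244] rack [-0.1885  0.1574] size [95.1 83.7] 9.3
world [ 0.6345 -0.198 ] rack [-0.0022 -0.1544] size [81.8 93.7] 87.5
world [0.6537 0.1131] rack [-0.0017  0.1573] size [83.5 93.7] 86.0
12.3 [0.4636 0.2051 0.1493] row [0.04, 0.35, 13.43] [-0.001, 0.0, -0.068]
```

Refill_1 is home at rack (-0.002, -0.154), the same depth as the stocked tub.

```bash
python3 -m crank '[[0,0.4,4,0,0,-0.068],[0,0.4,8,0,0,-0.068],[0,0.4,12,0,0,-0.068],[0,0.4,13.4,0,0,-0.068],[0,0.4,13.4,0,0,-0.068]]'; python3 g.py .467 .205 .015 86.6;  python3 -m crank '[[-1,0,0,0,0,0],[-1.8,0,0,0,0,0],[-2.6,0,0,0,0,0],[-3.4,0,0,0,0,0],[-4.2,0,0,0,0,0],[-5.0,0,0,0,0,0],[-6,0,0,0,0,0],[-7,0,0,0,0,0],[-8,0,0,0,0,0],[-9,0,0,0,0,0]]'; python3 look.py l9
```

```text
time: 12.8
eef_pos: [0.4661, 0.204, 0.0139]
tcp_rot: [0.728, 0.686, -0.002, -0.002]
contact_force: [0.8, 0.8, -0.3]
opening: 0.498
finger_force: 0.0
12.8 [0.4661 0.204  0.0139] row [0.11, 0.08, -0.11] [-0.006, 0.002, 0.001]
time: 13.8
eef_pos: [0.4624, 0.1144, 0.0161]
tcp_rot: [0.727, 0.687, -0.0, -0.0]
contact_force: [-0.2, 1.7, 1.4]
opening: 0.499
finger_force: 0.0
world [0.4562 0.0396] rack [-0.1945  0.0721] size [45.4 93.9] 89.0
world [ 0.6345 -0.198 ] rack [-0.0022 -0.1544] size [81.8 93.7] 87.5
world [0.6537 0.113 ] rack [-0.0017  0.1572] size [83.6 93.7] 86.2
```

```bash
python3 -m crank '[[-1,0,0,0,0,0],[-2,0,0,0,0,0],[-3,0,0,0,0,0],[-4,0,0,0,0,0],[-5,0,0,0,0,0],[-6,0,0,0,0,0],[-7,0,0,0,0,0],[-8,0,0,0,0,0],[-9,0,0,0,0,0],[-10,0,0,0,0,0]]';  python3 -m crank '[[-1,0,0,0,0,0],[-2,0,0,0,0,0],[-2.8,0,0,0,0,0],[-3.3,0,0,0,0,0],[-3.5,0,0,0,0,0]]'; python3 look.py l10
```

```text
time: 14.85
eef_pos: [0.4571, 0.0146, 0.0163]
tcp_rot: [0.727, 0.687, -0.0, -0.0]
contact_force: [0.8, 1.2, -0.5]
opening: 0.502
finger_force: 0.0
time: 15.35
eef_pos: [0.4552, -0.02, 0.0164]
tcp_rot: [0.727, 0.687, 0.0, 0.0]
contact_force: [0.2, 1.5, 0.3]
opening: 0.502
finger_force: 0.0
world [ 0.4486 -0.0993] rack [-0.1937 -0.067 ] size [35.8 92.5] 85.5
world [ 0.6345 -0.198 ] rack [-0.0022 -0.1544] size [81.8 93.7] 87.5
world [0.654  0.1131] rack [-0.0015  0.1573] size [83.5 93.2] 86.0
```

Behind refill_2 here, the tool would be at about 0.39 m radius, which is inside the minimum reach. I'll take a detour: push it further right, where there is room behind it, then forward about 60 mm, then back left.

```bash
python3 -m crank '[[-1,0.15,0,0,0,0],[-2,0.3,0,0,0,0],[-3,0.45,0,0,0,0],[-4,0.6,0,0,0,0],[-5,0.8,0,0,0,0],[-6,1,0,0,0,0],[-7,1.2,0,0,0,0],[-8,1.4,0,0,0,0],[-9,1.6,0,0,0,0],[-10,1.8,0,0,0,0]]';  python3 -m crank '[[-1,0.2,0,0,0,0],[-2,0.4,0,0,0,0],[-2.8,0.5,0,0,0,0],[-3,0.5,0,0,0,0],[0,0.5,0,0,0,0],[2,0.5,0,0,0,0],[2,0.5,-5,0,0,0],[2,0.5,-10,0,0,0],[2,0.5,-10,0,0,0]]'; python3 look.py l11; python3 g.py .378 -.205 .115 -3.4
```

```text
time: 16.4
eef_pos: [0.4676, -0.1212, 0.0163]
tcp_rot: [0.727, 0.687, -0.0, -0.0]
contact_force: [0.8, 1.6, -1.3]
opening: 0.502
finger_force: 0.0
time: 17.3
eef_pos: [0.4789, -0.1028, 0.1243]
tcp_rot: [0.726, 0.687, 0.003, 0.008]
contact_force: [1.8, -0.7, 0.2]
opening: 0.503
finger_force: 0.0
world [ 0.4662 -0.2109] rack [-0.1695 -0.1774] size [73.7 92.6] 87.4
world [ 0.6345 -0.198 ] rack [-0.0022 -0.1544] size [81.9 93.9] 87.5
world [0.654  0.1131] rack [-0.0015  0.1573] size [83.5 93.2] 86.0
17.35 [ 0.4769 -0.102   0.121 ] row [-10.83, -9.31, 0.55] [0.011, -0.004, 1.575]
```

Friction carried it forward as well: refill_2 is now at about (0.466, -0.206), so the space behind it is within reach.

```bash
python3 -m crank '[[-10,-8.8,0,0,0,1.575],[-10,-8.8,0,0,0,1.575],[-10,-8.8,0,0,0,1.575],[-10,-8.8,0,0,0,1.575],[-10,-8.8,0,0,0,1.575],[-10,-8.8,0,0,0,1.575],[-10,-8.8,0,0,0,1.575],[-10,-8.8,0,0,0,1.575],[-10,-8.8,0,0,0,1.575],[-10,-8.8,0,0,0,1.575]]'; python3 g.py .397 -.202 .015 -3.4
```

```text
time: 18.35
eef_pos: [0.3794, -0.1952, 0.115]
tcp_rot: [1.0, 0.004, -0.001, -0.001]
contact_force: [-0.7, -0.1, 0.2]
opening: 0.499
finger_force: 0.0
18.35 [ 0.3794 -0.1952  0.115 ] row [1.77, 0.71, 9.99] [-0.001, 0.002, 0.068]
```

```bash
python3 -m crank '[[1.6,0.7,3,0,0,0.068],[1.6,0.7,7,0,0,0.068],[1.6,0.7,9.9,0,0,0.068],[1.6,0.7,9.9,0,0,0.068],[1.6,0.7,9.9,0,0,0.068]]'; python3 -m crank '[[0.8,0,0,0,0,0],[1.6,0,0,0,0,0],[2.6,0,0,0,0,0],[3.6,0,0,0,0,0],[4.6,0,0,0,0,0],[5.5,0,0,0,0,0],[5.8,0,0,0,0,0]]';python3 -m crank '[[-1.5,0,0,0,0,0],[-3,0,0,0,0,0],[-3,0,-6,0,0,0],[-3,0,-11,0,0,0],[-3,0,-11,0,0,0]]'; python3 look.py l12; python3 g.py .505 -.31 .12 86.6
```

```text
time: 18.85
eef_pos: [0.3956, -0.2019, 0.0166]
tcp_rot: [1.0, -0.027, -0.001, -0.001]
contact_force: [-0.1, -0.5, 0.9]
opening: 0.501
finger_force: 0.0
time: 19.55
eef_pos: [0.4555, -0.2056, 0.0175]
tcp_rot: [1.0, -0.026, 0.0, 0.0]
contact_force: [-1.6, 0.6, 0.5]
opening: 0.5
finger_force: 0.0
time: 20.05
eef_pos: [0.4279, -0.2064, 0.1338]
tcp_rot: [1.0, -0.027, 0.005, 0.004]
contact_force: [-0.2, -0.7, 0.6]
opening: 0.5
finger_force: 0.0
world [ 0.5182 -0.2098] rack [-0.1176 -0.1731] size [81.2 93. ] 87.9
world [ 0.6345 -0.198 ] rack [-0.0022 -0.1544] size [81.9 93.9] 87.5
world [0.654  0.1132] rack [-0.0014  0.1574] size [83.3 93. ] 86.0
20.1 [ 0.4275 -0.2061  0.133 ] row [8.27, 9.96, 1.44] [0.013, -0.003, -1.565]
```

```bash
python3 -m crank '[[0,9,0,0,0,-0.3],[2,9,0,0,0,-0.6],[9.1,8,0,0,0,-0.9],[9.1,8,0,0,0,-1.565],[9.1,8,0,0,0,-1.565],[9.1,8,0,0,0,-1.565],[9.1,8,0,0,0,-1.565],[9.1,8,0,0,0,-1.565],[9.1,8,0,0,0,-1.565],[9.1,8,0,0,0,-1.565]]'; python3 -m crank '[[0,0,0,0,0,0],[0,0,0,0,0,0]]'; python3 look.py l13; python3 g.py .513 -.29 .015 86.6
```

```text
time: 21.1
eef_pos: [0.5103, -0.2878, 0.1249]
tcp_rot: [0.751, 0.661, -0.0, -0.001]
contact_force: [0.6, 0.6, -0.2]
opening: 0.506
finger_force: 0.0
time: 21.3
eef_pos: [0.5105, -0.2881, 0.1258]
tcp_rot: [0.754, 0.657, -0.0, -0.001]
contact_force: [-0.6, 0.8, 0.3]
opening: 0.499
finger_force: 0.0
world [ 0.5183 -0.2082] rack [-0.1176 -0.1715] size [78.  92.9] 87.9
world [ 0.6347 -0.198 ] rack [-0.0021 -0.1544] size [81.9 94.2] 87.5
world [0.654  0.1131] rack [-0.0014  0.1573] size [83.5 93. ] 86.0
21.35 [ 0.5106 -0.2882  0.1262] row [-0.16, 0.28, 11.12] [-0.001, -0.001, -0.077]
```

View pics/l13.png

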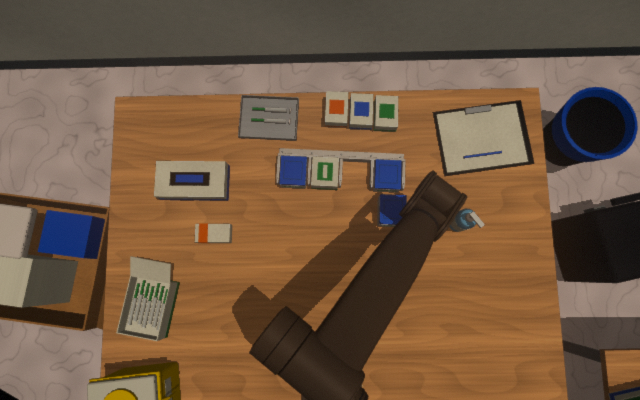

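The bottle's left edge (~450 px) is close to the wrist at (432,203), but there is a few cm of gap. I'll descend 1 cm nearer the tub.

```bash
python3 -m crank '[[0.7,0.4,0,0,0,-0.077],[0.7,0.4,4,0,0,-0.077],[0.7,0.4,8,0,0,-0.077],[0.7,0.4,11.1,0,0,-0.077],[0.7,0.4,11.1,0,0,-0.077]]';  python3 -m crank '[[1,0,0,0,0,0],[2,0,0,0,0,0],[3,0,0,0,0,0],[4,0,0,0,0,0],[5,0,0,0,0,0],[6,0,0,0,0,0],[7,0,0,0,0,0],[8,0,0,0,0,0],[9,0,0,0,0,0],[9.8,0,0,0,0,0]]'; python3 look.py l14; python3 g.py .513 -.29 .015 86.6
```

```text
time: 21.85
eef_pos: [0.5121, -0.2792, 0.0108]
tcp_rot: [0.727, 0.686, -0.001, -0.006]
contact_force: [-0.3, 0.4, -0.7]
opening: 0.502
finger_force: 0.0
time: 22.85
eef_pos: [0.5212, -0.1834, 0.0162]
tcp_rot: [0.727, 0.687, -0.0, -0.0]
contact_force: [-0.3, -1.5, 0.6]
opening: 0.498
finger_force: 0.0
world [ 0.518  -0.1005] rack [-0.1244 -0.064 ] size [37.6 80.1] 69.2
world [ 0.6358 -0.1982] rack [-0.001  -0.1545] size [82.2 91.2] 88.0
world [0.6539 0.1131] rack [-0.0015  0.1573] size [83.4 93.1] 85.8
22.9 [ 0.521  -0.1821  0.016 ] row [-10.81, -0.2, 0.08] [-0.001, -0.001, 0.004]
```

```bash
python3 -m crank '[[1,0,0,0,0,0],[2,0,0,0,0,0],[3,0,0,0,0,0],[3.5,0,0,0,0,0],[3.6,0,0,0,0,0],[3.6,0,0,0,0,0],[1.5,0,0,0,0,0],[-1,0,0,0,0,0],[-1,0,-5,0,0,0],[-1,0,-11,0,0,0]]'; python3 look.py l15; python3 g.py .44 -.09 .125 -3.4
```

```text
time: 23.9
eef_pos: [0.519, -0.1942, 0.1146]
tcp_rot: [0.727, 0.686, -0.001, -0.003]
contact_force: [1.6, -0.8, 0.6]
opening: 0.499
finger_force: 0.0
world [ 0.5139 -0.0893] rack [-0.1292 -0.0532] size [74.4 72. ] 88.9
world [ 0.5403 -0.0917] rack [-0.1026 -0.0539] size [80.1 56.2] 85.8
world [ 0.6359 -0.1982] rack [-0.0009 -0.1545] size [82.2 91.3] 88.0
world [0.654  0.1132] rack [-0.0014  0.1574] size [83.3 93. ] 86.0
23.95 [ 0.525  -0.1972  0.1263] row [10.22, -9.1, -0.03] [0.013, -0.005, 1.573]
```

```bash
python3 -m crank '[[0,-8,-1,0,0,0.15],[5,-9,-1,0,0,0.3],[10.6,-9,-1,0,0,0.5],[10.6,-8,-1,0,0,1.573],[10.6,-8,-1,0,0,1.573],[10.6,-8,-1,0,0,1.573],[10.6,-8,-1,0,0,1.573],[10.6,-8,-1,0,0,1.573],[10.6,-8,-1,0,0,1.573],[10.6,-8,-1,0,0,1.573]]'; python3 -m crank '[[0,0,0,0,0,0]]'; python3 look.py l16; python3 g.py .45 -.085 .015 -3.4
```

```text
time: 24.95
eef_pos: [0.4469, -0.084, 0.1264]
tcp_rot: [1.0, 0.011, 0.0, -0.0]
contact_force: [0.2, 0.2, -0.0]
opening: 0.501
finger_force: 0.0
time: 25.05
eef_pos: [0.4468, -0.084, 0.1263]
tcp_rot: [1.0, 0.014, 0.0, -0.0]
contact_force: [-0.3, 0.1, 1.2]
opening: 0.502
finger_force: 0.0
world [ 0.5518 -0.0925] rack [-0.0911 -0.054 ] size [82.9 41.2] 81.4
world [ 0.6345 -0.1979] rack [-0.0022 -0.1544] size [81.9 93.7] 87.5
world [0.654  0.1131] rack [-0.0015  0.1573] size [83.5 93.2] 86.0
25.1 [ 0.4469 -0.084   0.1263] row [0.31, 0.11, 11.13] [-0.0, -0.0, 0.091]
```

```bash
python3 - <<'E'
import cv2
p=cv2.imread("pics/l16.png"); cv2.imwrite("pics/l16c.png",cv2.resize(p[140:240,270:420],None,fx=5,fy=5,interpolation=cv2.INTER_CUBIC))
E
```

```text
(no output)
```

View pics/l16c.png

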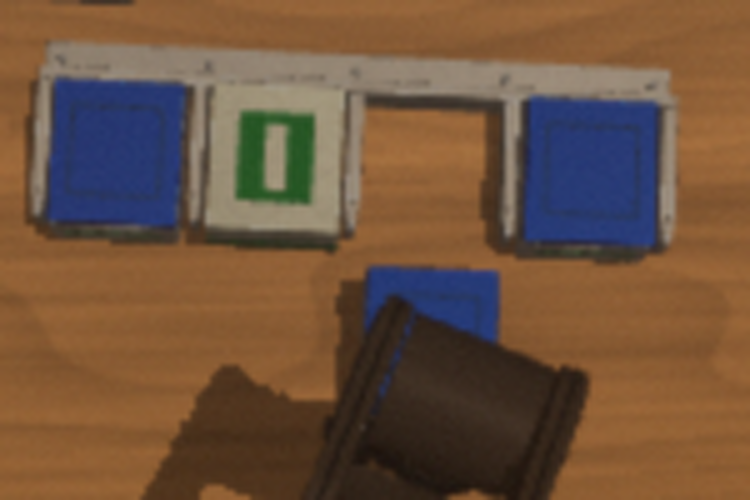

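Bay 3 is clear and refill_2 sits squarely in front of it, with lid edges at 367–498 px against the bay's ~355–502. It is about 2 mm too far right, so I'll bias the push slightly left.

```bash
python3 -m crank '[[0,0.1,3,0,0,0.091],[0,0.1,7,0,0,0.091],[0,0.1,11,0,0,0.091],[0,0.1,11.1,0,0,0.091],[0,0.1,11.1,0,0,0.091]]';  python3 -m crank '[[1,0,0,0,0,0],[2,0,0,0,0,0],[3,-0.1,0,0,0,0],[4,-0.15,0,0,0,0],[5,-0.2,0,0,0,0],[6,-0.2,0,0,0,0],[7,-0.2,0,0,0,0],[8,-0.2,0,0,0,0],[9,-0.2,0,0,0,0],[10,-0.2,0,0,0,0]]'; python3 look.py l17; python3 g.py .58 -.09 .015 -3.4
```

```text
time: 25.6
eef_pos: [0.4465, -0.0848, 0.0152]
tcp_rot: [1.0, -0.03, -0.001, -0.0]
contact_force: [0.4, -0.3, 0.6]
opening: 0.503
finger_force: 0.0
time: 26.6
eef_pos: [0.5476, -0.0892, 0.0152]
tcp_rot: [1.0, -0.031, -0.0, -0.0]
contact_force: [-1.3, -0.2, 0.1]
opening: 0.502
finger_force: 0.0
world [ 0.6412 -0.0967] rack [-0.0016 -0.0529] size [84.2 31. ] 83.5
world [ 0.6347 -0.198 ] rack [-0.0021 -0.1544] size [81.9 94.2] 87.5
world [0.6537 0.113 ] rack [-0.0017  0.1572] size [83.6 93.7] 86.2
26.65 [ 0.5495 -0.0897  0.0157] row [3.05, -0.16, 0.08] [0.001, -0.003, -0.003]
```

```bash
python3 -m crank '[[0.8,0,0,0,0,0],[1.6,0,0,0,0,0],[2.1,0,0,0,0,0],[2.5,0,0,0,0,0],[2.8,0,0,0,0,0]]';  python3 -m crank '[[0.2,0,0,0,0,0],[0.3,0,0,0,0,0]]';  python3 -m crank '[[0.15,0,0,0,0,0],[0.25,0,0,0,0,0]]'; python3 g.py .58 -.09 .015 -3.4
```

```text
time: 27.15
eef_pos: [0.575, -0.0908, 0.0153]
tcp_rot: [1.0, -0.031, -0.0, -0.0]
contact_force: [-2.0, -0.0, 0.9]
opening: 0.499
finger_force: 0.0
time: 27.35
eef_pos: [0.5778, -0.0911, 0.0153]
tcp_rot: [1.0, -0.031, -0.0, -0.0]
contact_force: [-1.1, 0.0, 0.1]
opening: 0.507
finger_force: 0.0
time: 27.55
eef_pos: [0.5802, -0.0912, 0.0153]
tcp_rot: [1.0, -0.031, 0.0, -0.0]
contact_force: [-1.4, 0.5, -0.5]
opening: 0.497
finger_force: 0.0
27.55 [ 0.5802 -0.0912  0.0153] row [-0.03, -0.12, 0.03] [-0.0, -0.0, -0.003]
```

```bash
python3 -m crank '[[0.15,0,0,0,0,0],[0.25,0,0,0,0,0]]';  python3 -m crank '[[0.1,0,0,0,0,0],[0.2,0,0,0,0,0]]'
```

```text
time: 27.75
eef_pos: [0.5813, -0.091, 0.015]
tcp_rot: [1.0, -0.031, -0.002, -0.0]
contact_force: [-7.1, 0.8, 2.7]
opening: 0.502
finger_force: 0.0
time: 27.95
eef_pos: [0.5813, -0.0906, 0.0143]
tcp_rot: [1.0, -0.031, -0.005, -0.001]
contact_force: [-11.2, 1.0, 5.7]
opening: 0.503
finger_force: 0.0
```

It stopped with 11 N, so it is home. Now the lid.

```bash
python3 -m crank '[[-2,0,0,0,0,0],[-2,0,-4,0,0,0],[-2,0,-8.5,0,0,0],[2,0,-8.5,0,0,0],[6,0.2,-8.5,0,0,0],[6,0.2,-8.5,0,0,0],[6,0.2,-7,0,0,0],[6,0.2,-6,0,0,0],[6,0.2,-6,0,0,0]]' 0; python3 -m crank '[[0,0,0.3,0,0,0],[0,0,0.6,0,0,0],[0,0,0.8,0,0,0],[0,0,1,0,0,0]]'; python3 -m crank '[[0,0,0.2,0,0,0],[0,0,0.3,0,0,0]]'
```

```text
time: 28.85
eef_pos: [0.6415, -0.0963, 0.0716]
tcp_rot: [1.0, -0.031, -0.003, -0.001]
contact_force: [-0.7, 0.0, -0.1]
opening: -0.003
finger_force: 0.0
time: 29.25
eef_pos: [0.6444, -0.0972, 0.0663]
tcp_rot: [1.0, -0.031, -0.0, 0.0]
contact_force: [-3.2, 0.2, 4.9]
opening: -0.002
finger_force: 2.4
time: 29.45
eef_pos: [0.6443, -0.0972, 0.0626]
tcp_rot: [1.0, -0.031, -0.0, 0.0]
contact_force: [-2.6, -0.0, 4.9]
opening: 0.001
finger_force: 2.4
```

```bash
python3 -m crank '[[0,0,0.05,0,0,0],[0,0,0.1,0,0,0]]'; python3 -m crank '[[0,0,0.05,0,0,0],[0,0,0.1,0,0,0],[0,0,0.1,0,0,0]]';  python3 -m crank '[[0,0,-3,0,0,0],[0,0,-7,0,0,0],[0,0,-12,0,0,0],[-5,-5,-12,0,0,0],[-10,-12,-12,0,0,0],[-14,-20,-12,0,0,0],[-14,-26,-12,0,0,0],[-14,-26,-12,0,0,0],[-14,-26,-12,0,0,0],[-14,-26,-12,0,0,0]]'; python3 look.py l18
```

```text
time: 29.65
eef_pos: [0.6444, -0.0973, 0.0621]
tcp_rot: [1.0, -0.031, -0.0, 0.0]
contact_force: [-5.0, 1.2, 9.6]
opening: -0.003
finger_force: 4.5
time: 29.95
eef_pos: [0.6444, -0.0972, 0.062]
tcp_rot: [1.0, -0.031, -0.001, 0.0]
contact_force: [-6.6, 1.2, 11.5]
opening: 0.002
finger_force: 5.6
time: 30.95
eef_pos: [0.5191, 0.1759, 0.1797]
tcp_rot: [1.0, -0.028, 0.0, -0.001]
contact_force: [0.0, -0.3, 0.0]
opening: 0.0
finger_force: 0.0
world [ 0.6347 -0.198 ] rack [-0.002  -0.1544] size [81.9 94.1] 87.5
world [ 0.6421 -0.0957] rack [-0.0008 -0.0519] size [84.  93.8] 86.0
world [0.6537 0.1131] rack [-0.0017  0.1573] size [83.5 93.7] 86.0
```

View pics/l18.png

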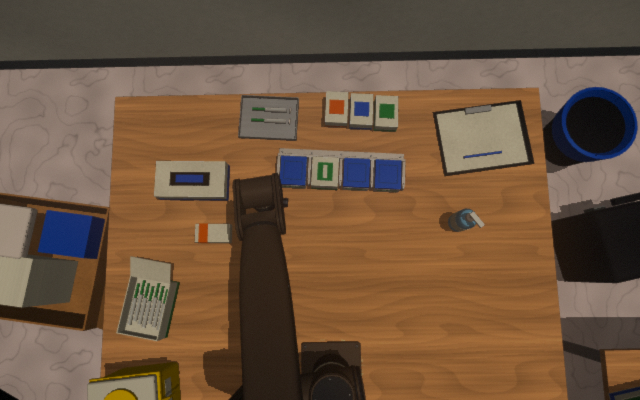

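All four bays are filled and in line, with refills at (356,174) and (388,175) px. The other items haven't moved and the arm is clear.

```bash
python3 -c "
from plant import ctrl
print(ctrl.sign_off())"
```

```text
the job is handed in; nothing more can be done
None
```

Job handed in at about 31 s: refill_1 is home in bay 4 and refill_2 in bay 3, both lids were pressed to the 62 mm shut height, and nothing else was seen to move; the hand-in gave no verdict.

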